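# Sound the broken-cornered stone slab

### The arm

A 6-joint arm with a two-finger parallel gripper is mounted at the origin on the work surface. World frame = base frame: x ahead of the robot, y to its left, z up, the work surface at z = 0. Lengths are in mm, angles in degrees, forces in N, time in s.
With the tool pointing down it reaches from about 350 to 850 mm from the base axis. Payload 8.1 kg.
Tool frame: the origin (TCP) lies between the finger pads, 19 mm behind the fingertips; this is the grasp point; z points along the fingers, y is the line along which they close (so a half turn about z gives the same grasp; the last joint's range is limited). The gripper opens to 85 mm and grips with 20 to 120 N. Pads are 22 mm wide; open, the fingers measure 114 mm over their backs; the gripper's body (76 mm by 85 mm) begins 54 mm behind the grasp point. The pads swing forward as they close: fully open they stand 13 mm farther back than shut.
Start: joints at [-81.44, 7.471, 85.268, -0, 87.261, -4.893], TCP at [139.609, -583.536, 249.992] pointing down, gripper open.
Joint ranges: [-169.43, 169.43], [-51.17, 129.36], [1.28, 143.12], [-76.62, 256.62], [0, 156.53], [-152.29, 152.29]. Speed limits (degrees/s): [136.94, 136.94, 159.86, 180, 180, 180].

### API

Orientations are given as [roll, pitch, yaw] about the fixed x, y, z axes, in that order (R = Rz(yaw) Ry(pitch) Rx(roll)).
In Python, from bench import r gives the robot as it stands. The module is installed in compiled form; this text tells all that it offers.
- The arm moves only by the tool jog_arm, never from a script. Its argument "rows" is a list of rows, each a list of 2 entries, a list of its own where there are three numbers: the shift along the tool's x, y, z in mm, then the turn, a rotation vector about the tool's x, y, z in rad. A call has 1 to 10 rows; each row is the pose to reach, as a shift and turn from the pose commanded when the call began, along the tool's axes at that moment; what a row does not reach only later rows make up. A row lasts 1/10 s, in which the tool goes at most 50 mm and 8.59 degrees, less where a joint would pass 70% of its speed; a pose out of reach is approached as far as the arm can. A call with a gripper value outside its range is refused whole. "grip" is the finger opening in mm, from 0 to 85.4, set as the call begins (left out, the last holds). The fingers move at their own pace and stop on an object; "force" is the grip in N (left out, the last holds). Time passes only in rows, so rows that repeat a pose let the fingers close. It gives the time, the measured TCP pose, the force, the opening and the grip force at its end, in the units of the state.
- r.sense(): the state, without advancing time (a new reading comes with each control period).
- r.snapshot(name): name is "scene" or "top"; returns (picture, depth): 480x640x3 uint8, blue, green, red; 480x640 float32, mm along the optical axis (not along the pixel's ray), 0 where there is no reading.
- r.camera_params(name): a dict with "fx", "fy", "cx", "cy" (pixels), "pose" (4x4, takes a point from camera to world coordinates). Camera axes: x right, y down, z forward; pixel columns grow to the right and rows downward; lengths in mm; the calibration is good to about 2 mm. A picture is of the moment at which its call begins. camera_params takes no time and is no camera call.
- r.hand_in(): hands the job in; it is judged then, once.
The state is a dict: "time": time; "joint_pos": joint angles; "qd": joint speeds; "joint_efforts": joint torques, N m; "tool_pos": TCP position; "tcp_rot": TCP orientation; "ft_force": force on the tool from outside, world axes, zero at the start; "wrist_torque": the same for the moment, N m; "finger_gap": finger opening in mm; "grip_force": force on a finger pad.
Only numpy, scipy, OpenCV 4.12 (cv2) and the standard library are available. Lean on these libraries where they do the work, as an engineer would, in place of code of your own. Each camera call takes 0.05 s, during which the arm holds its last target. There are 200 camera calls.

### The job

Three sawn stone slabs lie on wooden battens; sound the one with a broken-off corner to find out whether a crack runs in from the break. With the fingertips tap its upper face lightly, first in the middle, then, after lifting clear of the face, close beside the broken corner, and finish withdrawn well clear above it. Do not shift, tip or lift the slab, and do not touch the other slabs, the battens or the loose things lying about the bench.

Things in the scene. Friction and masses are not known exactly. Their poses are not given: they have to be found in the camera images.
- slab_broken: The slab to sound: grey-green stone plate 180 (x) by 120 (y) by 16 mm, 0.7 to 1.1 kg, loose on two battens, its upper face level, 38 mm above the bench. Its +x, +y corner (far left at yaw 0) is broken off on a slanting line, 50 mm off the long side, 44 mm off the short; low ledges stick out 8 mm there below the face. Origin: centre of its underside, x along its length, z up.
- middle_spot (a point): The first place to tap: centre of the upper face of the broken slab, not marked on it. Axes as the slab's. The stone is rigid and does not give: with the fingers shut, come down slowly (about 10 mm/s) and stop at the first 1 to 2 N.
- break_spot (a point): The second place to tap, in the same way: on the upper face of the broken slab, 24 mm inward from the middle of the slanting break, square to it; 53 mm from the centre, above a batten. Not marked on the stone.
- slab_whole: Leave alone: whole rectangular slab of the same stone, 180 by 120 by 16 mm, on its own battens; a caliper lies on it. Origin: centre of its underside.
- slab_arched: Leave alone: slab of the same stone and size whose far end (+x) is a half circle of 60 mm radius, on its own battens; a brush lies on it. Origin: centre of its underside.
- battens_broken: Two fixed wooden battens under the broken slab, 25 by 150 mm along y, 22 mm high, centred 50 mm either side of the origin. Origin: on the bench, midway between them.
- battens_whole: The same, under the whole slab.
- battens_arched: The same, under the arched slab.
- chip: Loose chip of stone, about 35 by 28 by 13 mm, on the bench beyond the far end of the broken slab. Origin: its underside.
- caliper: Steel caliper 170 mm long, 5 to 8 mm thick, lying on the whole slab. Origin: underside, middle of its beam.
- brush: Dusting brush 170 mm long, lying on the arched slab. Origin: underside.
- flat_chisel: Steel stone chisel 190 mm long, 13 mm thick, lying on the bench beyond the slabs, to the right. Origin: underside, about mid-length.
- hammer: Hammer 240 mm long lying on the bench beyond the slabs, to the left. Origin: underside.
- bowl: Steel bowl, 116 mm wide, 50 mm high, on the bench to the left. Origin: centre of its underside.
- water_bottle: White plastic bottle, 66 mm wide, 170 mm tall, on the bench to the right. Origin: centre of its underside.
Not all that is in view belongs to the job. Leave any black or purple look-alike of the slab_broken alone.

How it is judged (in metres and radians):
On the way, in this order (a step that is already met when the one before it is completed fails the run):
1. the fingertips tap the broken slab in the middle of its face (tool point within 20 mm of middle_spot, seen from above, more than 0.5 N) (contact force between the fingers and slab_broken above 0.5 N and horizontal distance between the grasp point and middle_spot below 0.02 m and z of the grasp point in the frame of middle_spot above 0 m).
2. the fingertips lift clear of the face (at least 10 mm) (contact force between the fingers and slab_broken below 0.05 N and z of the grasp point in the frame of middle_spot above 0.029 m), for 0.05 s.
3. the fingertips tap the broken slab beside the broken corner (tool point within 26 mm of break_spot, seen from above, more than 0.5 N) (contact force between the fingers and slab_broken above 0.5 N and horizontal distance between the grasp point and break_spot below 0.026 m and z of the grasp point in the frame of break_spot above 0 m).
At the end, for the whole second after the job is handed in: The broken slab lies at rest on its battens within 6 mm of where it was, level within 0.03 rad; the tool is withdrawn above its face (tool point at least 45 mm, so the fingertips about 25 mm, above the face); every other loose thing is within 6 mm of where it was (z of the grasp point in the frame of break_spot above 0.045 m and distance of each of slab_broken, slab_whole, slab_arched, chip, caliper, brush, flat_chisel, hammer, bowl, water_bottle from where it was at the start of the episode below 0.006 m and angle between slab_broken's own z axis and vertical below 0.03 rad and linear speed of slab_broken below 0.01 m/s); the robot touches nothing.
It fails at once if the broken slab is struck or pressed with more than 35 N (contact force between any of the fingers, the arm and slab_broken above 35 N).
It fails at once if the broken slab is shifted more than 6 mm, lifted more than 4 mm or tipped more than 0.04 rad (distance of slab_broken from where it was at the start of the episode above 0.006 m or z of slab_broken in the frame of battens_broken above 0.026 m or angle between slab_broken's own z axis and vertical above 0.04 rad).
It fails at once if another slab, a batten or a bystander is touched (more than 0.5 N) (contact force between any of the fingers, the arm and slab_whole above 0.5 N or contact force between any of the fingers, the arm and slab_arched above 0.5 N or contact force between any of the fingers, the arm and chip above 0.5 N or contact force between any of the fingers, the arm and caliper above 0.5 N or contact force between any of the fingers, the arm and brush above 0.5 N or contact force between any of the fingers, the arm and flat_chisel above 0.5 N or contact force between any of the fingers, the arm and hammer above 0.5 N or contact force between any of the fingers, the arm and bowl above 0.5 N or contact force between any of the fingers, the arm and water_bottle above 0.5 N or contact force between any of the fingers, the arm and battens_broken above 0.5 N or contact force between any of the fingers, the arm and battens_whole above 0.5 N or contact force between any of the fingers, the arm and battens_arched above 0.5 N).
It fails at once if a bystander is shifted more than 6 mm (distance of any of slab_whole, slab_arched, chip, caliper, brush, flat_chisel, hammer, bowl, water_bottle from where it was at the start of the episode above 0.006 m).
It also fails if it takes over 38 s, if anything falls off the work surface, if the arm or the gripper's body presses on something with over 40 N, if the wrist force passes 120 N, or if a joint passes its speed limit or range.

## Working session

There is one attempt and no reset: what is moved stays moved. The work goes in short steps, Python scripts to look and compute and a tool call to move; the robot and the scene stay as the last step left them, time stands still between calls to the robot, and variables do not carry over. Pictures are saved under pics/ and viewed, at most 10 in all, crops included, and the job is handed in when it is done.

Besides the shell and the picture viewer there is one more tool, called after "Call:" as a command line: name --argument value ..., lists and objects as JSON in quotes. jog_arm: Moves the arm, as the interface text tells. Its arguments: {"type":"object","properties":{"rows":{"type":"array"},"grip":{"type":"number"},"force":{"type":"number"}},"required":["rows"]}

```bash
mkdir -p pics; python3 - <<'E'
from bench import r
import cv2,numpy as np
for n in("scene","top"):
    p,d=r.snapshot(n);cv2.imwrite(f"pics/{n}.png",p);np.save(f"{n}.npy",d)
    c=r.camera_params(n);print(n,c["fx"],c["cx"],c["cy"],np.round(c["pose"],3).tolist())
s=r.sense();print(s)
E
```

```text
scene 508.8952833020786 324.3495120100196 245.65705406709344 [[0.783, 0.499, -0.37, 999.714], [0.622, -0.629, 0.467, -581.025], [0.0, -0.596, -0.803, 1055.017], [0.0, 0.0, 0.0, 1.0]]
top 571.7403924594028 311.6020600306483 241.21037073869184 [[-0.007, -0.991, 0.134, 335.551], [-1.0, 0.006, -0.007, 1.766], [0.006, -0.134, -0.991, 1410.861], [0.0, 0.0, 0.0, 1.0]]
{'time': 0.1, 'joint_pos': array([-8.14398113e+01,  7.51062953e+00,  8.53237647e+01, -5.83130997e-04,
        8.72612584e+01, -4.89155931e+00]), 'qd': array([ 0.10967178, -0.09241424, -0.18567473,  0.04294297, -0.10742201,
       -0.04943418]), 'joint_efforts': array([-2.60297247e-04, -5.70950282e+01, -5.01943445e+01, -3.71423357e-04,
        7.99123227e-03,  2.37080934e-05]), 'tool_pos': array([ 139.53981538, -583.06932275,  249.04393315]), 'tcp_rot': array([-1.79904646e+02, -7.57601361e-03,  1.34517700e+01]), 'ft_force': array([ 0.24016903, -0.50545541, -0.22569582]), 'wrist_torque': array([ 0.01385462, -0.01292978,  0.05674803]), 'grip_force': 0.0, 'finger_gap': 85.37141120778628}
```

View pics/top.png

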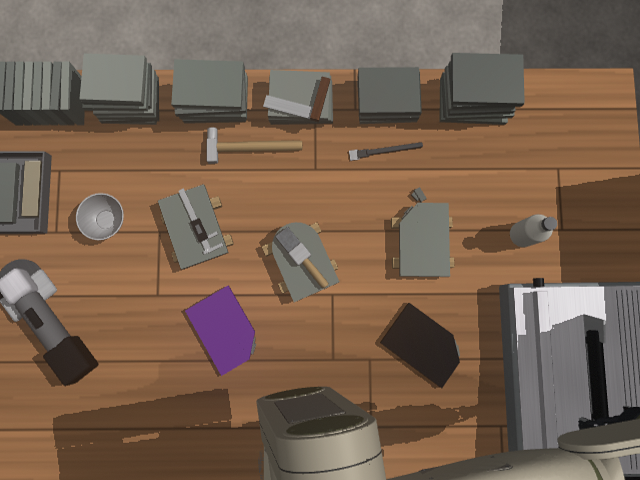

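View pics/scene.png

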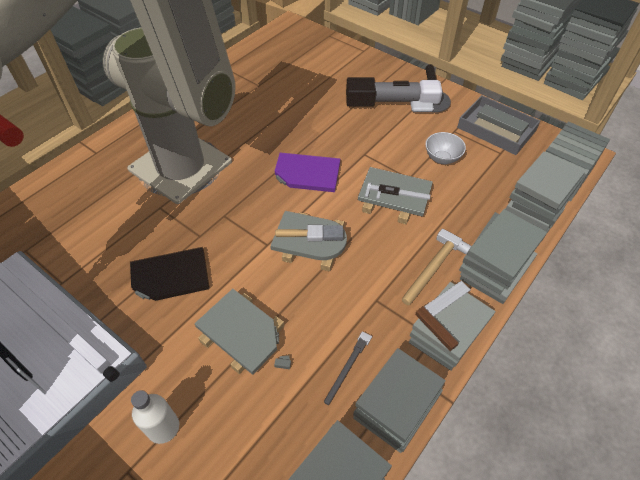

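The top picture shows these candidates:
- a grey-green plate with a cut corner and a chip beside it, at (424,240)
- a whole slab with the caliper, at (193,227)
- an arched slab with the brush, at (300,260)
- a purple look-alike at (220,330)
- a black look-alike at (420,345)

I choose (424,240), which appears at (240,330) in the scene view. I'll check it in a close crop and measure it.

```bash
cat > m.py <<'E'
from bench import r
import cv2,numpy as np
res={}
for n,(u0,u1,v0,v1) in {"top":(370,480,180,290),"scene":(180,300,275,385)}.items():
    c=r.camera_params(n);T=np.array(c["pose"]);d=np.load(f"{n}.npy");img=cv2.imread(f"pics/{n}.png")
    v,u=np.mgrid[v0:v1,u0:u1];z=d[v0:v1,u0:u1]
    P=np.stack([(u-c["cx"])/c["fx"]*z,(v-c["cy"])/c["fy"]*z,z],-1)@T[:3,:3].T+T[:3,3]
    # on-plane position from the ray at z=38
    D=np.stack([(u-c["cx"])/c["fx"],(v-c["cy"])/c["fy"],np.ones(u.shape)],-1)@T[:3,:3].T
    Q=T[:3,3]+D*((38-T[2,3])/D[...,2])[...,None]
    m=((abs(P[...,2]-38)<7)&(z>0)).astype(np.uint8)
    k,l,st,_=cv2.connectedComponentsWithStats(m);i=1+np.argmax(st[1:,4]);m=(l==i)
    print(n,"z",np.median(P[...,2][m]),m.sum())
    q=Q[m][:,:2].astype(np.float32);rc=cv2.minAreaRect(q);print(rc)
    bp=cv2.boxPoints(rc);h=cv2.convexHull(q)[:,0]
    print("box",bp.round(1).tolist(),"corner gaps",[float(np.min(np.linalg.norm(h-b,axis=1)).round(1)) for b in bp])
    print("approx",cv2.approxPolyDP(h,5,True)[:,0].round(1).tolist())
    o=img[v0:v1,u0:u1].copy();cs,_=cv2.findContours(m.astype(np.uint8),0,1);o=cv2.resize(o,None,fx=4,fy=4)
    cv2.drawContours(o,[x*4+2 for x in cs],-1,(0,0,255),1);res[n]=cv2.resize(o,(390,400))
cv2.imwrite("pics/crop.png",np.hstack(list(res.values())))
E
python3 m.py
```

```text
top z 37.76325139114374 3435
((524.9683837890625, -280.58160400390625), (121.54959106445312, 180.02340698242188), 89.09825134277344)
box [[434.0, -339.8999938964844], [614.0, -342.79998779296875], [615.9000244140625, -221.1999969482422], [435.8999938964844, -218.39999389648438]] corner gaps [2.0999999046325684, 0.0, 30.299999237060547, 3.0]
approx [[614.5, -266.79998779296875], [604.5999755859375, -249.3000030517578], [565.0999755859375, -221.3000030517578], [438.29998779296875, -220.1999969482422], [435.1000061035156, -338.20001220703125], [614.0, -342.79998779296875]]
scene z 36.88430589840971 3799
((528.5904541015625, -282.0529479980469), (121.43765258789062, 183.13265991210938), 88.99015808105469)
box [[436.0, -341.1000061035156], [619.0999755859375, -344.3999938964844], [621.2000122070312, -223.0], [438.1000061035156, -219.6999969482422]] corner gaps [1.7999999523162842, 4.699999809265137, 32.5, 3.9000000953674316]
approx [[618.9000244140625, -338.70001220703125], [618.5999755859375, -268.8999938964844], [611.0, -253.8000030517578], [567.9000244140625, -222.0], [438.0, -224.1999969482422], [436.20001220703125, -339.3999938964844]]
```

View pics/crop.png

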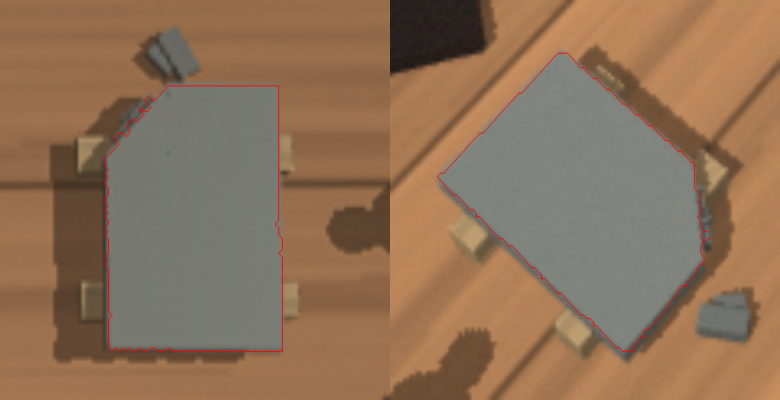

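The crop confirms the choice. The left panel (top view) shows the full grey face with its far-left corner broken at about (135,125) and the chip at (170,50). The right panel shows the same break at (700,220). The face centre is about (526,-281) with yaw about -1°, which puts break_spot at about (575,-262). I'll check the height of the machine along the path and work out the shift.

```bash
python3 - <<'E'
from bench import r
import numpy as np
from scipy.spatial.transform import Rotation as R
for n in("top","scene"):
    c=r.camera_params(n);T=np.array(c["pose"]);z=np.load(f"{n}.npy");v,u=np.mgrid[0:480,0:640]
    P=(np.stack([(u-c["cx"])/c["fx"]*z,(v-c["cy"])/c["fy"]*z,z],-1)@T[:3,:3].T+T[:3,3])[z>0]
    for x0 in range(150,650,50):
        k=(P[:,0]>x0)&(P[:,0]<x0+50)
        print(n,x0,[int(P[:,2][k&(P[:,1]>y)&(P[:,1]<y+50)].max(initial=-1)) for y in range(-600,-150,50)])
s=r.sense();M=R.from_euler("xyz",s["tcp_rot"],degrees=True)
for p in((526,-281,120),(575,-262,120)):print(M.inv().apply(np.array(p)-s["tool_pos"]))
E
```

```text
top 150 [424, 426, 603, 652, 653, 661, 669, 675, 8]
top 200 [87, 112, 85, 8, 26, 25, 23, 24, 8]
top 250 [86, 113, 83, 9, 20, 22, 24, 26, 25]
top 300 [87, 112, 85, 9, 7, 23, 23, 23, 22]
top 350 [87, 112, 87, 8, 9, 7, 23, 23, 8]
top 400 [82, 106, 83, 8, 11, 43, 45, 42, 7]
top 450 [8, 7, 7, 7, 29, 45, 47, 46, 8]
top 500 [120, 175, 94, 8, 9, 44, 45, 45, 9]
top 550 [6, 174, 9, 8, 25, 47, 46, 45, 11]
top 600 [9, 8, 7, 7, 7, 43, 46, 31, 9]
scene 150 [81, 110, 82, 4, 581, 653, 662, 641, 6]
scene 200 [82, 109, 80, 3, 18, 20, 20, 19, 5]
scene 250 [82, 109, 81, 4, 17, 22, 21, 22, 20]
scene 300 [82, 109, 81, 4, 4, 21, 22, 20, 18]
scene 350 [81, 109, 81, 5, 4, 3, 18, 18, 5]
scene 400 [81, 101, 80, 5, 4, 42, 41, 41, 4]
scene 450 [5, 3, 5, 5, 26, 42, 42, 42, 5]
scene 500 [128, 172, 4, 4, 4, 43, 42, 43, 7]
scene 550 [124, 174, 5, 4, 27, 42, 43, 41, 4]
scene 600 [4, 3, 5, 5, 5, 41, 42, 32, 4]
[ 446.1104115  -203.6662541   129.44205043]
[ 498.18605773 -210.74627681  129.46071908]
```

Call:
jog_arm --rows '[[[22,-10,0],[0,0,0]],[[67,-30,0],[0,0,0]],[[112,-51,0],[0,0,0]],[[156,-71,0],[0,0,0]],[[201,-92,0],[0,0,0]],[[245,-112,0],[0,0,0]],[[290,-132,0],[0,0,0]],[[335,-153,0],[0,0,0]],[[380,-173,0],[0,0,0]],[[420,-192,0],[0,0,0]]]' --grip 0 --force 20

```text
time: 1.1
tool_pos: [504.9, -297.1, 249.6]
tcp_rot: [-180.0, 0.0, 13.5]
ft_force: [0.9, -0.5, -0.5]
finger_gap: -0.4
grip_force: 0.0
```

Call:
jog_arm --rows '[[[10,-5,8],[0,0,0]],[[20,-10,25],[0,0,0]],[[26,-12,45],[0,0,0]],[[26,-12,70],[0,0,0]],[[26,-12,95],[0,0,0]],[[26,-12,115],[0,0,0]],[[26,-12,130],[0,0,0]],[[26,-12,140],[0,0,0]],[[26,-12,145],[0,0,0]],[[26,-12,145],[0,0,0]]]'

```text
time: 2.1
tool_pos: [525.6, -281.5, 104.5]
tcp_rot: [-180.0, 0.0, 13.4]
ft_force: [0.4, 1.0, 0.3]
finger_gap: -0.3
grip_force: 0.0
```

```bash
python3 - <<'E'
from bench import r
import numpy as np
s=r.sense();print(s["time"],s["tool_pos"],s["tcp_rot"],s["ft_force"],s["finger_gap"])
E
```

```text
2.1 [ 525.5791009  -281.49012058  104.52997497] [-1.79973581e+02  2.78952711e-02  1.34322981e+01] [0.39051077 0.98258529 0.3063861 ] -0.2840784726154544
```

Call:
jog_arm --rows '[[[0,0,8],[0,0,0]],[[0,0,17],[0,0,0]],[[0,0,25],[0,0,0]],[[0,0,31],[0,0,0]],[[0,0,35],[0,0,0]],[[0,0,38],[0,0,0]],[[0,0,40],[0,0,0]],[[0,0,41],[0,0,0]],[[0,0,42],[0,0,0]],[[0,0,42],[0,0,0]]]'

```text
time: 3.1
tool_pos: [526.0, -281.4, 63.1]
tcp_rot: [180.0, -0.0, 13.5]
ft_force: [-0.2, -0.4, -1.6]
finger_gap: -0.1
grip_force: 0.0
```

Call:
jog_arm --rows '[[[0,0,1],[0,0,0]],[[0,0,2],[0,0,0]],[[0,0,2],[0,0,0]]]'

```text
time: 3.4
tool_pos: [525.8, -281.3, 60.9]
tcp_rot: [-180.0, 0.0, 13.4]
ft_force: [0.4, -0.6, 0.4]
finger_gap: 0.4
grip_force: 0.0
```

Call:
jog_arm --rows '[[[0,0,1],[0,0,0]],[[0,0,2],[0,0,0]],[[0,0,2],[0,0,0]]]'

```text
time: 3.7
tool_pos: [525.8, -281.3, 58.8]
tcp_rot: [-180.0, 0.0, 13.5]
ft_force: [0.4, 0.1, -0.6]
finger_gap: 0.3
grip_force: 0.0
```

Call:
jog_arm --rows '[[[0,0,0.7],[0,0,0]],[[0,0,0.7],[0,0,0]]]'

```text
time: 3.9
tool_pos: [525.8, -281.3, 58.2]
tcp_rot: [-180.0, 0.0, 13.5]
ft_force: [-0.3, 0.1, -0.5]
finger_gap: -0.1
grip_force: 0.0
```

Call:
jog_arm --rows '[[[0,0,0.6],[0,0,0]],[[0,0,0.6],[0,0,0]]]'

```text
time: 4.1
tool_pos: [525.9, -281.3, 57.6]
tcp_rot: [-180.0, 0.0, 13.5]
ft_force: [-0.7, 0.3, -0.1]
finger_gap: 0.1
grip_force: 0.0
```

Call:
jog_arm --rows '[[[0,0,0.5],[0,0,0]],[[0,0,0.5],[0,0,0]]]'

```text
time: 4.3
tool_pos: [525.9, -281.4, 57.1]
tcp_rot: [-180.0, 0.0, 13.5]
ft_force: [0.7, 0.1, 0.0]
finger_gap: 0.2
grip_force: 0.0
```

Call:
jog_arm --rows '[[[0,0,0.4],[0,0,0]],[[0,0,0.4],[0,0,0]]]'

```text
time: 4.5
tool_pos: [526.0, -281.4, 56.8]
tcp_rot: [180.0, -0.0, 13.5]
ft_force: [-0.7, 0.2, 0.3]
finger_gap: 0.2
grip_force: 0.0
```

Call:
jog_arm --rows '[[[0,0,0.3],[0,0,0]],[[0,0,0.3],[0,0,0]]]'

```text
time: 4.7
tool_pos: [525.9, -281.4, 56.8]
tcp_rot: [180.0, 0.0, 13.5]
ft_force: [-1.6, -0.4, 3.6]
finger_gap: -0.3
grip_force: 1.9
```

Call:
jog_arm --rows '[[[0,0,0],[0,0,0]]]'

```text
time: 4.8
tool_pos: [526.0, -281.4, 56.8]
tcp_rot: [180.0, -0.0, 13.5]
ft_force: [-1.8, 1.6, 4.2]
finger_gap: -0.0
grip_force: 2.3
```

First tap is confirmed at about 4 N. Next I lift straight up, cross to the break spot, and come down to about 4 mm above the face.

Call:
jog_arm --rows '[[[0,0,-3],[0,0,0]],[[0,0,-10],[0,0,0]],[[0,0,-20],[0,0,0]],[[0,0,-27],[0,0,0]],[[0,0,-30],[0,0,0]],[[0,0,-30],[0,0,0]]]'

```text
time: 5.4
tool_pos: [526.5, -281.7, 87.6]
tcp_rot: [179.9, -0.1, 13.5]
ft_force: [-0.9, -0.3, -0.6]
finger_gap: -0.0
grip_force: 0.0
```

Call:
jog_arm --rows '[[[8,-1,0],[0,0,0]],[[22,-3,0],[0,0,0]],[[38,-5,0],[0,0,0]],[[48,-7,0],[0,0,0]],[[53,-7,4],[0,0,0]],[[53,-7,12],[0,0,0]],[[53,-7,19],[0,0,0]],[[53,-7,24],[0,0,0]],[[53,-7,26],[0,0,0]],[[53,-7,26],[0,0,0]]]'

```text
time: 6.4
tool_pos: [575.2, -262.3, 59.9]
tcp_rot: [-180.0, 0.0, 13.4]
ft_force: [-0.3, 0.2, -0.1]
finger_gap: -0.0
grip_force: 0.0
```

Call:
jog_arm --rows '[[[0,0,0.8],[0,0,0]],[[0,0,1.6],[0,0,0]],[[0,0,2],[0,0,0]],[[0,0,2],[0,0,0]]]'

```text
time: 6.8
tool_pos: [575.9, -262.3, 58.6]
tcp_rot: [180.0, -0.0, 13.5]
ft_force: [0.2, -1.0, -0.5]
finger_gap: 0.1
grip_force: 0.0
```

Call:
jog_arm --rows '[[[0,0,0.5],[0,0,0]],[[0,0,1],[0,0,0]],[[0,0,1],[0,0,0]]]'

```text
time: 7.1
tool_pos: [575.8, -262.2, 57.4]
tcp_rot: [-180.0, 0.0, 13.5]
ft_force: [-0.6, -0.0, -0.4]
finger_gap: -0.1
grip_force: 0.0
```

Call:
jog_arm --rows '[[[0,0,0.4],[0,0,0]],[[0,0,0.4],[0,0,0]]]'

```text
time: 7.3
tool_pos: [575.8, -262.2, 57.0]
tcp_rot: [-180.0, 0.0, 13.5]
ft_force: [0.8, 0.5, 0.8]
finger_gap: 0.1
grip_force: 0.0
```

Call:
jog_arm --rows '[[[0,0,0.4],[0,0,0]],[[0,0,0.4],[0,0,0]]]'

```text
time: 7.5
tool_pos: [575.8, -262.2, 56.8]
tcp_rot: [180.0, -0.0, 13.5]
ft_force: [-0.8, 0.5, 0.5]
finger_gap: -0.0
grip_force: 0.6
```

Call:
jog_arm --rows '[[[0,0,0.3],[0,0,0]],[[0,0,0.3],[0,0,0]]]'

```text
time: 7.7
tool_pos: [575.9, -262.3, 56.8]
tcp_rot: [180.0, -0.0, 13.5]
ft_force: [-2.8, 1.4, 4.8]
finger_gap: -0.1
grip_force: 2.4
```

Second tap is confirmed at about 5 N. Now I withdraw.

Call:
jog_arm --rows '[[[0,0,-3],[0,0,0]],[[0,0,-12],[0,0,0]],[[0,0,-30],[0,0,0]],[[0,0,-55],[0,0,0]],[[0,0,-80],[0,0,0]],[[0,0,-95],[0,0,0]],[[0,0,-100],[0,0,0]],[[0,0,-100],[0,0,0]],[[0,0,-100],[0,0,0]]]'

```text
time: 8.6
tool_pos: [575.2, -261.9, 155.0]
tcp_rot: [-179.9, 0.1, 13.5]
ft_force: [0.2, -0.0, 0.2]
finger_gap: -0.1
grip_force: 0.0
```

```bash
python3 - <<'E'
from bench import r
import cv2,numpy as np
p,d=r.snapshot("scene");q=cv2.imread("pics/scene.png")
s=r.sense();print(s["time"],s["tool_pos"],s["ft_force"])
cv2.imwrite("pics/end.png",p)
print(np.abs(p.astype(int)-q)[330:380,190:300].max(2).mean())
E
```

```text
8.65 [ 574.97810153 -261.76861481  154.61625656] [-0.22852966  1.00332009  0.12683607]
2.295818181818182
```

View pics/end.png

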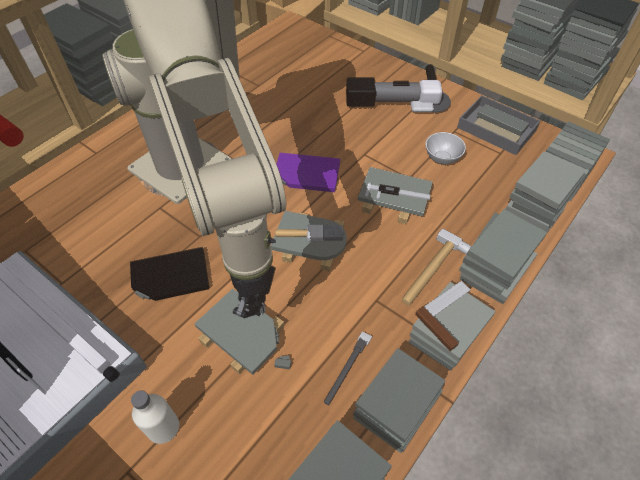

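The gripper hangs clear above the slab, near (250,300). The slab at (240,330), the chip at (284,361) and the other things are where they were.

```bash
python3 -c "
from bench import r
print(r.hand_in())"
```

```text
the job is handed in; nothing more can be done
None
```

I tapped the broken slab in the middle (about 4 N), lifted clear, tapped it beside the break (about 5 N), then withdrew to about 98 mm above the face (tool point about 117 mm) and handed in; nothing visibly moved in the last picture, and no verdict was returned.

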